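Switch the infeed belt off and nest its empty bins

ROBOT

A 6-joint arm with a two-finger parallel gripper is mounted at the origin on a cart in front of the work surface, level with it; the furniture and walls round the work are solid. World frame = base frame: x ahead of the robot, y to its left, z up, the work surface at z = 0. Lengths are in m, angles in rad, forces in N, time in s.
With the tool pointing down it reaches from about 0.375 to 0.825 m from the base axis. Payload 5.5 kg.
Tool frame: the origin (TCP) lies at the very end of the fingers, on their centre line; the grasp point (between the pads) lies 19 mm behind it; z points along the fingers, y is the line along which they close (so a half turn about z gives the same grasp; the last joint's range is limited). The gripper opens to 85 mm and grips with 20 to 120 N. Pads are 22 mm wide; open, the fingers measure 114 mm over their backs; the gripper's body (76 mm by 85 mm) begins 54 mm behind the grasp point. The pads swing forward as they close: fully open they stand 13 mm farther back than shut.
Start: joints at [0, 0.314, -0.047, 1.21, 0, 1.571], TCP at [0.6, -0, 0.231] pointing down, gripper open.
Joint ranges: [-2.67, 2.67], [-0.69, 1.73], [-1.03, 1.25], [-2.08, 2.16], [-1.42, 1.45], [-3.14, 3.14]. Speed limits (rad/s): [2.39, 2.39, 3.01, 3.14, 3.14, 3.14].

INTERFACE

Orientations are given as a rotation vector (axis times angle).
In Python, from rig import read_state, imaging, workorder gives the robot as it stands.
- The arm moves only by the shell command python3 -m handwheel 'ROWS' [OPENING] [FORCE]. ROWS is a JSON object of lists of equal length, an entry for each row: "offset": the shift along the world's x, y, z in m, a list of three; "dr": the turn, a rotation vector about the world's x, y, z in rad, a list of three. In form: {"offset": [[tx, ty, tz], ...], "dr": [[wx, wy, wz], ...]}. A call has 1 to 12 rows; each row is the pose to reach, as a shift and turn from the pose commanded when the call began; what a row does not reach only later rows make up. A row lasts 1/12 s, in which the tool goes at most 41.7 mm and 7.16 degrees, less where a joint would pass 70% of its speed; a pose out of reach is approached as far as the arm can. A call with a gripper value outside its range is refused whole. OPENING is the gripper command: -1 is fully open, 1 is shut, values between are in proportion, set as the call begins (- or left out, the last holds). The fingers move at their own pace and stop on an object; FORCE is the grip in N (left out, the last holds). Time passes only in rows, so rows that repeat a pose let the fingers close. It gives the time, the measured TCP pose, the force, the opening and the grip force at its end, in the units of the state.
- read_state(): the state, without advancing time (a new reading comes with each control period).
- imaging.read_camera(name): name is "scene" or "side" or "wrist"; returns a dict with "pixels" (384x512x3 uint8, red, green, blue), "range_z" (384x512 float32, m along the optical axis (not along the pixel's ray), 0 where there is no reading), "camera_matrix" (3x3 intrinsics, pixels), "pose" (4x4, takes a point from camera to world coordinates); the wrist camera has in their place "T_tool_cam" (4x4, takes a point from camera to tool coordinates, whose origin is the TCP and whose axes are the flange's). Camera axes: x right, y down, z forward; pixel columns grow to the right and rows downward; lengths in m; the calibration is good to about 2 mm. A picture is of the moment at which its call begins: read the wrist's pose just before it.
- workorder.hand_in(): hands the job in; it is judged then, once.
The state is a dict: "time_s": time; "qpos": joint angles; "dq": joint speeds; "effort": joint torques, N m; "tcp_pos": TCP position; "orientation": TCP orientation; "wrist_force": force on the tool from outside, world axes, zero at the start; "ft_torque": the same for the moment, N m; "width": finger opening in m; "grip_force": force on a finger pad.
Only numpy, scipy, OpenCV 4.12 (cv2) and the standard library are available. Lean on these libraries where they do the work, as an engineer would, in place of code of your own. Each camera call takes 0.05 s, during which the arm holds its last target. There are 200 camera calls.

TASK

Clear the little belt conveyor at the end of the shift. Its belt is only held back by the sensor at the end stop and would start again, so before you lift any bin set the switch lever on its front upright into the centre off notch, without throwing it over to the other side (reverse). Then nest the empties, largest to smallest: the wide bin into the shallow tray that stands on the bench, then the narrow bin into the wide bin, each standing flat on the floor of the one that holds it.

Things in the scene. Friction and masses are not known exactly. Their poses are not given: they have to be found in the camera images.
- conveyor: Fixed belt conveyor, 420 mm long (y), 140 wide; black belt 108 wide, top 120 mm above the bench, rails 2.5 mm higher. Origin on the bench under mid-belt; +y to the end stop (plate at y 186 mm, 33 mm above the belt, like the photo-eye and reflector outside the rails at y 140); -x is the switch side, whose box fills x -119 to -69, y -102 to -18, z 33 to 125 mm.
- switch_lever (a joint): Lever angle, rad: 0 upright = off; +0.72 leaning to the end stop (conveyor +y) = forward, where it starts; -0.72 = reverse. A sprung detent drives it: within about 0.13 of upright it snaps into the off notch and stays; beyond that it flips out to the nearer end. Moving the grip takes 2 to 4 N.
- switch_lever_grip (a point): On the axis of the lever's black round handle, 105 mm from the pivot. The handle is 16 to 23 mm thick (widest near its end) and runs from 62 to 132 mm from the pivot; below it is a flat bar 13 mm wide. z axis along the lever towards the free end.
- switch_pivot (a point): Pivot of the lever, in the lever's middle plane, 17 mm in front of the switch box, 80 mm above the bench; fixed to the conveyor, with its axes. The lever swings in the plane of the conveyor's y and z axes.
- tray: The largest container: shallow open tray of grey plastic, loose on the bench, 96 x 180 mm over the rim (x, y) and 40 mm high, 3 mm floor, inside 86 x 170 mm. Origin at the centre of its underside, y along its length.
- wide_bin: Middle container: empty open grey bin on the belt, length along it, 66 x 150 mm over the rim (x, y), 65 high; under the 7 mm rim 62 x 146; 3 mm floor, inside 56 x 140 mm. About 0.12 kg. Origin at the centre of its underside. Stands before or behind the narrow bin.
- narrow_bin: Smallest container in plan, but the tallest: empty open grey bin on the belt, length along it, 44 x 120 mm over the rim (x, y), 90 high; under the 7 mm rim 40 x 116; 3 mm floor. About 0.09 kg. Origin at the centre of its underside.

How it is judged:
By the outcome, as a careful person would: the job done as asked, in the order asked, and still so for the second after the job is handed in, with the robot touching nothing.
It also fails if it takes over 72 s, if anything falls off the work surface, if the arm or the gripper's body presses on something with over 40 N, if the wrist force passes 120 N, or if a joint passes its speed limit or range.

## Working session

There is one attempt and no reset: what is moved stays moved. The work goes in short steps, Python scripts to look and compute and a shell command to move; the robot and the scene stay as the last step left them, time stands still between calls to the robot, and variables do not carry over. Pictures are saved under pics/ and viewed, at most 10 in all, crops included, and the job is handed in when it is done.

```bash
mkdir -p pics; cat > h.py <<'E'
import numpy as np, cv2
from rig import read_state, imaging, workorder
from scipy.spatial.transform import Rotation as R
def shot(n):
    s=read_state(); d=imaging.read_camera(n)
    if 'pose' not in d:
        T=np.eye(4);T[:3,:3]=R.from_rotvec(s['orientation']).as_matrix();T[:3,3]=s['tcp_pos']
        d['pose']=T@d['T_tool_cam']
    return d
def cloud(d):
    K=d['camera_matrix'];z=d['range_z'];v,u=np.indices(z.shape)
    p=np.stack([(u-K[0,2])/K[0,0]*z,(v-K[1,2])/K[1,1]*z,z],-1)
    w=p@d['pose'][:3,:3].T+d['pose'][:3,3]; w[z==0]=np.nan
    return w
def save(d,n): cv2.imwrite('pics/'+n,d['pixels'][...,::-1])
E
python3 - <<'E'
from h import *
a=shot('scene');b=shot('side');c=shot('wrist')
for d in(a,b,c): print(d['pose'].round(3).tolist(),d['camera_matrix'][0,0])
np.savez('s0.npz',**{k+n:d[k] for n,d in zip('abc',(a,b,c)) for k in ('pixels','range_z','camera_matrix','pose')})
save(a,'a.png');save(b,'b.png')
print(read_state())
E
```

```text
[[0.882, -0.232, 0.411, 0.057], [-0.471, -0.468, 0.748, -0.802], [0.019, -0.853, -0.522, 0.678], [0.0, 0.0, 0.0, 1.0]] 364.04255750912074
[[-0.996, -0.079, 0.045, 0.399], [-0.09, 0.775, -0.625, 0.758], [0.014, -0.627, -0.779, 1.113], [0.0, 0.0, 0.0, 1.0]] 385.8244579569425
[[1.0, -0.0, -0.001, 0.6], [-0.0, -0.953, -0.302, 0.078], [-0.001, 0.302, -0.953, 0.374], [0.0, 0.0, 0.0, 1.0]] 295.34534722512836
{'time_s': 0.15, 'qpos': array([-2.68497030e-05,  3.14048702e-01, -4.78401971e-02,  1.21021639e+00,
        1.98576565e-05,  1.57079995e+00]), 'dq': array([-5.05088975e-05, -2.06029182e-03,  2.19082146e-03,  1.15979311e-03,
        3.32117205e-04,  2.33922072e-04]), 'effort': array([-1.47968080e-04, -5.40045226e+01,  3.40059292e+01,  1.33731824e-02,
        2.28346818e-05,  3.50972789e-05]), 'tcp_pos': array([ 5.99553323e-01, -9.52693009e-06,  2.30645593e-01]), 'orientation': array([-2.22081067e+00, -2.22074297e+00,  1.43139359e-03]), 'wrist_force': array([-0.71120949, -0.14986942, -0.15201194]), 'ft_torque': array([-0.00100243,  0.0275885 ,  0.00553884]), 'grip_force': 0.0, 'width': 0.08538840436281174}
```

View pics/a.png

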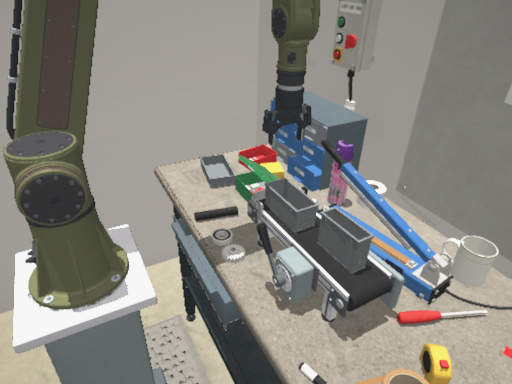

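View pics/b.png

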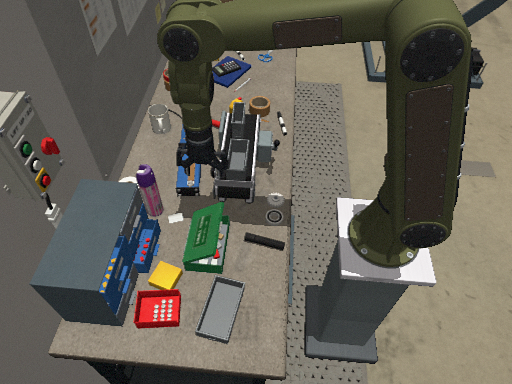

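The scene view shows the conveyor on the right with two grey bins at about (290,203) and (343,238). The switch box is at (293,280), its lever leans left at (265,245), and the tray is at (217,170). The side view shows the tray at (220,308) and the conveyor at (238,150), with the gripper partly hiding it.

```bash
cat > top.py <<'E'
from h import *
def topmap(ds,zmin=-.01,zmax=.22):
    # row = -x (far at top), col = -y (left = +y); 1 mm per px, x .3...9, y .45..-.35
    H=np.full((600,800),-1.);C=np.zeros((600,800,3),np.uint8)
    for d in ds:
        w=cloud(d).reshape(-1,3);c=d['pixels'].reshape(-1,3)
        ok=np.isfinite(w[:,0])&(w[:,2]>zmin)&(w[:,2]<zmax);w=w[ok];c=c[ok]
        r=((.9-w[:,0])*1000).astype(int);k=((.45-w[:,1])*1000).astype(int)
        m=(r>=0)&(r<600)&(k>=0)&(k<800)
        for i in np.flatnonzero(m)[np.argsort(w[m,2])]:
            if w[i,2]>H[r[i],k[i]]:
                H[r[i],k[i]]=w[i,2];C[r[i],k[i]]=c[i]
    return H,C
E
python3 - <<'E'
from top import *
z=np.load('s0.npz');ds=[{k:z[k+n] for k in('pixels','range_z','camera_matrix','pose')} for n in 'abc']
H,C=topmap(ds)
C=cv2.dilate(C,np.ones((3,3)))
col=cv2.applyColorMap(np.clip(cv2.dilate(H.astype(np.float32),np.ones((3,3)))*1200,0,255).astype(np.uint8),cv2.COLORMAP_JET)
col[C.sum(2)==0]=0
cv2.imwrite('pics/top.png',cv2.addWeighted(col,.5,C[...,::-1].copy(),.5,0))
E
```

```text
(no output)
```

View pics/top.png

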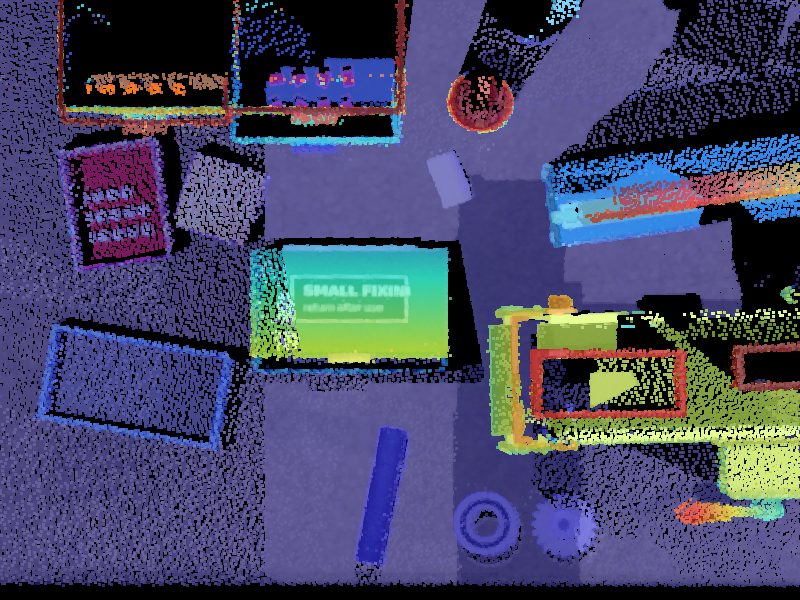

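The top map (1 mm per pixel) shows the tray centred near (136,386), the wide bin near (609,383), the end of the narrow bin near (740,365), the end stop at x≈510, and the lever from (690,512) to (770,510). Next I need precise numbers.

```bash
cat > meas.py <<'E'
from h import *
def rect(w,lo,hi,box):
    p=w[(w[:,2]>lo)&(w[:,2]<hi)&(w[:,0]>box[0])&(w[:,0]<box[1])&(w[:,1]>box[2])&(w[:,1]<box[3])]
    if len(p)<10: return len(p)
    # drop sparse stragglers
    (cx,cy),(a,b),t=cv2.minAreaRect((p[:,:2]*1000).astype(np.float32))
    c=cv2.boxPoints(((cx,cy),(a,b),t)); e=c[1]-c[0] if np.linalg.norm(c[1]-c[0])>np.linalg.norm(c[2]-c[1]) else c[2]-c[1]
    yaw=np.degrees(np.arctan2(-e[0],e[1])); yaw=(yaw+90)%180-90
    return len(p),'c',round(cx,1),round(cy,1),'size',round(a,1),round(b,1),'yaw of y axis deg',round(yaw,2),'ztop',round(np.percentile(p[:,2],90)*1000,1)
E
python3 - <<'E'
from meas import *
z=np.load('s0.npz')
for n in 'ab':
    d={k:z[k+n] for k in('pixels','range_z','camera_matrix','pose')}
    w=cloud(d).reshape(-1,3);w=w[np.isfinite(w[:,0])]
    print(n,'tray',rect(w,.032,.048,(.40,.61,.19,.44)))
    print(n,'wide',rect(w,.179,.195,(.45,.58,-.26,-.05)))
    print(n,'narrow',rect(w,.203,.22,(.45,.6,-.5,-.26)))
    print(n,'box',rect(w,.118,.13,(.39,.462,-.5,-.26)))
    print(n,'stop',rect(w,.148,.158,(.44,.61,-.08,-.03)))
    m=(w[:,0]>.36)&(w[:,0]<.41)&(w[:,1]>-.35)&(w[:,1]<-.2)&(w[:,2]>.1)
    q=w[m];print('lever',len(q))
    for a in np.arange(.1,.2,.01):
        s=q[(q[:,2]>a)&(q[:,2]<a+.01)]
        if len(s):print(round(a,2),len(s),s.min(0).round(3),s.max(0).round(3))
    s=w[(w[:,1]>-.5)&(w[:,1]<0)&(w[:,0]>.62)&(w[:,0]<.85)&(w[:,2]>.2)&(w[:,2]<.5)]
    print('blue',len(s),s.min(0) if len(s) else '',s.max(0) if len(s) else '')
E
```

```text
a tray (266, 'c', 543.6, 297.6, 'size', 212.8, 164.6, 'yaw of y axis deg', np.float32(-9.24), 'ztop', np.float64(42.5))
a wide (371, 'c', 516.2, -160.9, 'size', 67.3, 152.3, 'yaw of y axis deg', np.float32(0.69), 'ztop', np.float64(186.2))
a narrow (453, 'c', 533.9, -347.8, 'size', 45.6, 120.6, 'yaw of y axis deg', np.float32(3.26), 'ztop', np.float64(211.4))
a box (816, 'c', 426.3, -360.2, 'size', 71.0, 193.8, 'yaw of y axis deg', np.float32(0.4), 'ztop', np.float64(126.6))
a stop (30, 'c', 475.6, -71.0, 'size', 39.4, 9.0, 'yaw of y axis deg', np.float32(-77.47), 'ztop', np.float64(154.3))
lever 586
0.1 99 [ 0.385 -0.348  0.1  ] [ 0.407 -0.281  0.11 ]
0.11 112 [ 0.384 -0.35   0.11 ] [ 0.41  -0.281  0.12 ]
0.12 106 [ 0.384 -0.349  0.12 ] [ 0.41  -0.277  0.129]
0.13 35 [ 0.38  -0.286  0.13 ] [ 0.395 -0.268  0.14 ]
0.14 46 [ 0.379 -0.28   0.141] [ 0.397 -0.256  0.15 ]
0.15 46 [ 0.378 -0.271  0.15 ] [ 0.396 -0.25   0.16 ]
0.16 48 [ 0.377 -0.265  0.16 ] [ 0.396 -0.24   0.17 ]
0.17 57 [ 0.377 -0.256  0.17 ] [ 0.397 -0.234  0.18 ]
0.18 37 [ 0.379 -0.252  0.18 ] [ 0.396 -0.234  0.187]
blue 
[... 525 characters left out ...]
g', np.float32(0.43), 'ztop', np.float64(127.3))
b stop (68, 'c', 520.2, -68.5, 'size', 122.8, 16.5, 'yaw of y axis deg', np.float32(-87.49), 'ztop', np.float64(154.1))
lever 62
0.1 8 [ 0.388 -0.316  0.101] [ 0.409 -0.274  0.109]
0.11 13 [ 0.403 -0.348  0.111] [ 0.41  -0.271  0.12 ]
0.12 7 [ 0.407 -0.33   0.121] [ 0.41  -0.283  0.124]
0.13 1 [ 0.392 -0.261  0.135] [ 0.392 -0.261  0.135]
0.14 2 [ 0.388 -0.256  0.142] [ 0.396 -0.254  0.144]
0.16 3 [ 0.379 -0.241  0.168] [ 0.392 -0.23   0.17 ]
0.17 11 [ 0.379 -0.241  0.17 ] [ 0.4   -0.226  0.179]
0.18 17 [ 0.379 -0.242  0.18 ] [ 0.397 -0.229  0.187]
blue 304 [ 0.6365163  -0.21004495  0.20006953] [ 8.22543989e-01 -6.03228259e-06  3.49658161e-01]
```

```bash
python3 - <<'E'
from meas import *
z=np.load('s0.npz')
for n in 'ab':
    d={k:z[k+n] for k in('pixels','range_z','camera_matrix','pose')}
    w=cloud(d).reshape(-1,3);w=w[np.isfinite(w[:,0])]
    rgb=d['pixels'].reshape(-1,3)[np.isfinite(cloud(d).reshape(-1,3)[:,0])].astype(int)
    g=(rgb.max(1)-rgb.min(1)<35)
    m=(w[:,0]-.9)+.0  # tray: exclude red box (x>.63) and green box (y<.2)
    t=w[g&~((w[:,1]<.215)&(w[:,0]>.535))&~((w[:,1]>.26)&(w[:,0]>.59))]
    print('tray',rect(t,.032,.048,(.42,.6,.205,.43)))
    r=w[(w[:,2]>.119)&(w[:,2]<.128)&(w[:,1]<-.26)&(w[:,1]>-.45)&(w[:,0]<.52)&(w[:,0]>.39)]
    if len(r):
        for y in np.arange(-.44,-.26,.01):
            s=r[abs(r[:,1]-y)<.005]
            if len(s):print(round(y,3),len(s),s[:,0].min().round(3),s[:,0].max().round(3),end=' | ')
    print()
    f=w[(w[:,2]>.05)&(w[:,2]<.118)&(w[:,0]>.402)&(w[:,0]<.45)&(w[:,1]<-.2)&(w[:,1]>-.45)]
    if len(f):print('boxfront y',np.percentile(f[:,1],[1,5,50,95,99]).round(3))
    for y in np.arange(-.24,-.09,.02):
        s=w[(w[:,2]>.116)&(w[:,2]<.127)&(abs(w[:,1]-y)<.01)&(w[:,0]>.42)&(w[:,0]<.48)]
        if len(s):print('rail',round(y,2),s[:,0].min().round(4),end=' ')
    print()
E
```

```text
tray (202, 'c', 512.2, 314.7, 'size', 188.4, 97.1, 'yaw of y axis deg', np.float32(-9.68), 'ztop', np.float64(41.6))
-0.44 112 0.458 0.519 | -0.43 103 0.459 0.52 | -0.42 109 0.459 0.52 | -0.41 98 0.459 0.52 | -0.4 97 0.463 0.52 | -0.39 91 0.463 0.518 | -0.38 91 0.463 0.517 | -0.37 94 0.457 0.517 | -0.36 144 0.41 0.517 | -0.35 177 0.406 0.516 | -0.34 160 0.405 0.516 | -0.33 164 0.405 0.515 | -0.32 150 0.404 0.515 | -0.31 156 0.404 0.516 | -0.3 146 0.404 0.515 | -0.29 141 0.39 0.515 | -0.28 122 0.405 0.52 | -0.27 70 0.455 0.519 | 
boxfront y [-0.359 -0.359 -0.356 -0.297 -0.285]
rail -0.24 0.4595 rail -0.22 0.459 rail -0.2 0.4583 rail -0.18 0.4581 rail -0.16 0.4581 rail -0.14 0.4568 rail -0.12 0.451 rail -0.1 0.4485 
tray (382, 'c', 514.2, 316.6, 'size', 180.9, 96.8, 'yaw of y axis deg', np.float32(-9.77), 'ztop', np.float64(41.9))
-0.44 15 0.467 0.519 | -0.43 18 0.463 0.514 | -0.42 17 0.462 0.513 | -0.41 19 0.461 0.516 | -0.4 11 0.468 0.515 | -0.39 15 0.468 0.518 | -0.38 21 0.466 0.517 | -0.37 14 0.466 0.516 | -0.36 26 0.461 0.515 | -0.35 31 0.411 0.513 | -0.34 29 0.41 0.506 | -0.33 49 0.41 0.512 | -0.32 42 0.409 0.51 | -0.31 35 0.408 0.506 | -0.3 39 0.412 0.513 | -0.29 37 0.407 0.482 | -0.28 43 0.407 0.488 | -0.27 29 0.414 0.49 | 
boxfront y [-0.328 -0.303 -0.274 -0.27  -0.269]
rail -0.24 0.4618 rail -0.22 0.4612 rail -0.2 0.462 rail -0.18 0.4601 rail -0.16 0.462 rail -0.14 0.4609 rail -0.12 0.4586 rail -0.1 0.4535
```

```bash
python3 -m handwheel '{"offset":[[-0.02,-0.02,0.02],[-0.04,-0.04,0.03],[-0.06,-0.06,0.03],[-0.08,-0.08,0.03],[-0.1,-0.1,0.03],[-0.12,-0.13,0.03],[-0.14,-0.16,0.03],[-0.16,-0.19,0.03],[-0.18,-0.21,0.03],[-0.2,-0.23,0.03],[-0.21,-0.245,0.03],[-0.212,-0.247,0.03]],"dr":[[0,0,0.12],[0,0,0.24],[0,0,0.36],[0,0,0.48],[0,0,0.6],[0,0,0.72],[0,0,0.84],[0,0,0.96],[0,0,1.08],[0,0,1.2],[0,0,1.32],[0,0,1.44]]}' -1 20
python3 -m handwheel '{"offset":[[0,0,0],[0,0,0],[0,0,0],[0,0,0]],"dr":[[0,0,0.1],[0,0,0.14],[0,0,0.14],[0,0,0.14]]}'
```

```text
time_s: 1.15
tcp_pos: [0.386, -0.249, 0.2612]
orientation: [-0.201, -3.134, 0.001]
wrist_force: [0.3, 0.8, -0.1]
width: 0.0854
grip_force: 0.0
time_s: 1.48
tcp_pos: [0.3879, -0.2469, 0.2611]
orientation: [0.012, -3.141, -0.0]
wrist_force: [0.1, 0.1, 0.4]
width: 0.0854
grip_force: 0.0
```

```bash
python3 -m handwheel '{"offset":[[0,0,-0.02],[0,0,-0.04],[0,0,-0.06],[0,0,-0.08],[0,0,-0.095],[0,0,-0.105],[0,0,-0.105],[0,0,-0.105]],"dr":[[0,0,0],[0,0,0],[0,0,0],[0,0,0],[0,0,0],[0,0,0],[0,0,0],[0,0,0]]}'
python3 -m handwheel '{"offset":[[0,-0.008,0],[0,-0.016,0],[0,-0.024,0],[0,-0.032,0],[0,-0.04,0],[0,-0.046,0],[0,-0.05,0],[0,-0.053,0],[0,-0.053,0]],"dr":[[0,0,0],[0,0,0],[0,0,0],[0,0,0],[0,0,0],[0,0,0],[0,0,0],[0,0,0],[0,0,0]]}'
python3 -m handwheel '{"offset":[[0,0,0.005],[0,0,0.008],[0,0,0.01],[0,0,0.01],[0,0,0.01],[0,0,0.01]],"dr":[[0,0,0],[0,0,0],[0,0,0],[0,0,0],[0,0,0],[0,0,0]]}' -0.08 20
python3 - <<'E'
from h import *
save(shot('scene'),'c.png')
im=cv2.imread('pics/c.png');cv2.imwrite('pics/c.png',cv2.resize(im[150:330,200:400],None,fx=3,fy=3))
E
```

```text
time_s: 2.15
tcp_pos: [0.3879, -0.2468, 0.1563]
orientation: [0.014, -3.141, -0.001]
wrist_force: [-0.3, 0.7, -0.3]
width: 0.0857
grip_force: 0.0
time_s: 2.9
tcp_pos: [0.3881, -0.301, 0.1566]
orientation: [-0.013, 3.141, -0.001]
wrist_force: [-0.7, 0.2, 0.5]
width: 0.0857
grip_force: 0.7
time_s: 3.4
tcp_pos: [0.3882, -0.3, 0.1669]
orientation: [-0.015, 3.141, -0.0]
wrist_force: [0.4, 4.5, 2.4]
width: 0.0462
grip_force: 1.7
```

View pics/c.png

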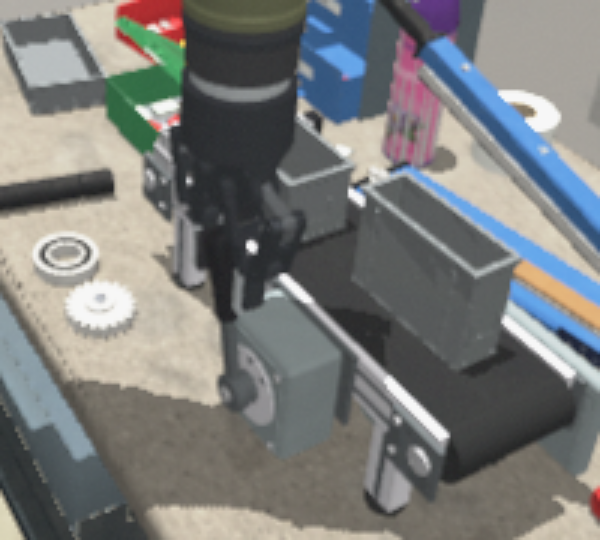

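The crop shows the handle between the fingers at about (235,290), above its hub at (235,390), still leaning slightly towards the end stop. I'll move slowly on to the centre.

```bash
python3 -m handwheel '{"offset":[[0,-0.003,0],[0,-0.006,0],[0,-0.009,0],[0,-0.012,0],[0,-0.015,0],[0,-0.017,0],[0,-0.017,0],[0,-0.017,0],[0,-0.017,0]],"dr":[[0,0,0],[0,0,0],[0,0,0],[0,0,0],[0,0,0],[0,0,0],[0,0,0],[0,0,0],[0,0,0]]}'
python3 - <<'E'
from h import *
d=shot('scene');save(d,'d.png')
im=cv2.imread('pics/d.png');cv2.imwrite('pics/d.png',cv2.resize(im[150:330,200:400],None,fx=3,fy=3))
w=cloud(d).reshape(-1,3);q=w[(w[:,0]>.375)&(w[:,0]<.405)&(w[:,1]>-.36)&(w[:,1]<-.25)]
for a in np.arange(.08,.2,.01):
    s=q[(q[:,2]>a)&(q[:,2]<a+.01)&(q[:,0]<.4)]
    if len(s):print(round(a,2),len(s),s.min(0).round(3),s.max(0).round(3))
print(read_state()['grip_force'])
E
```

```text
time_s: 4.2
tcp_pos: [0.3879, -0.3172, 0.1662]
orientation: [0.014, -3.141, 0.0]
wrist_force: [0.0, 0.7, 0.6]
width: 0.0458
grip_force: 0.0
0.08 54 [ 0.38  -0.332  0.08 ] [ 0.399 -0.305  0.09 ]
0.09 47 [ 0.383 -0.329  0.09 ] [ 0.399 -0.307  0.1  ]
0.1 20 [ 0.384 -0.324  0.1  ] [ 0.392 -0.312  0.11 ]
0.11 20 [ 0.385 -0.324  0.11 ] [ 0.392 -0.31   0.12 ]
0.12 18 [ 0.385 -0.324  0.12 ] [ 0.392 -0.314  0.13 ]
0.13 18 [ 0.385 -0.324  0.131] [ 0.393 -0.313  0.14 ]
0.14 19 [ 0.382 -0.325  0.141] [ 0.393 -0.314  0.15 ]
0.15 19 [ 0.381 -0.325  0.15 ] [ 0.39  -0.313  0.159]
0.16 23 [ 0.38  -0.326  0.16 ] [ 0.388 -0.294  0.17 ]
0.17 66 [ 0.376 -0.355  0.17 ] [ 0.395 -0.292  0.18 ]
0.18 93 [ 0.376 -0.356  0.18 ] [ 0.394 -0.291  0.19 ]
0.19 94 [ 0.376 -0.356  0.19 ] [ 0.396 -0.288  0.2  ]
0.0
```

View pics/d.png

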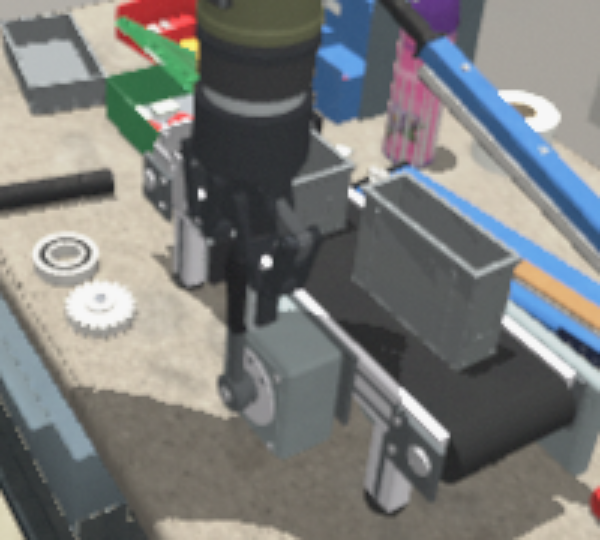

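The lever stands upright: its edges stay at constant y from z 0.10 to 0.16, and there is no contact force. I'll lift off and go to the wide bin.

```bash
python3 -m handwheel '{"offset":[[0,0,0.02],[0,0,0.05],[0,0,0.08],[0,0,0.11],[0.02,0.02,0.12],[0.04,0.04,0.12],[0.06,0.06,0.12],[0.08,0.08,0.12],[0.1,0.1,0.12],[0.115,0.125,0.12],[0.129,0.157,0.12],[0.129,0.157,0.12]],"dr":[[0,0,0],[0,0,0],[0,0,0],[0,0,0],[0,0,-0.12],[0,0,-0.24],[0,0,-0.36],[0,0,-0.48],[0,0,-0.6],[0,0,-0.72],[0,0,-0.84],[0,0,-0.96]]}' -0.08
python3 -m handwheel '{"offset":[[0,0,0],[0,0,0],[0,0,0],[0,0,0],[0,0,0],[0,0,0],[0,0,0],[0,0,0]],"dr":[[0,0,-0.12],[0,0,-0.24],[0,0,-0.36],[0,0,-0.48],[0,0,-0.58],[0,0,-0.61],[0,0,-0.61],[0,0,-0.61]]}' -1
python3 - <<'E'
from meas import *
d=shot('wrist');save(d,'e.png');w=cloud(d).reshape(-1,3);w=w[np.isfinite(w[:,0])]
print('wide',rect(w,.179,.195,(.45,.58,-.26,-.05)))
d=shot('scene');w=cloud(d).reshape(-1,3);w=w[np.isfinite(w[:,0])]
print('wide',rect(w,.179,.195,(.45,.58,-.26,-.05)));print('nar',rect(w,.203,.22,(.45,.6,-.5,-.26)))
q=w[(w[:,0]>.37)&(w[:,0]<.397)&(w[:,1]>-.4)&(w[:,1]<-.2)]
for a in np.arange(.12,.22,.01):
    s=q[(q[:,2]>a)&(q[:,2]<a+.01)]
    if len(s):print(round(a,2),len(s),s[:,1].min().round(4),s[:,1].max().round(4))
d=shot('side');w=cloud(d).reshape(-1,3);w=w[np.isfinite(w[:,0])]
print('nar',rect(w,.203,.22,(.45,.6,-.5,-.26)))
E
```

```text
time_s: 5.25
tcp_pos: [0.519, -0.1554, 0.286]
orientation: [-1.439, -2.792, -0.004]
wrist_force: [1.1, -0.8, -0.7]
width: 0.0461
grip_force: 0.0
time_s: 5.92
tcp_pos: [0.5169, -0.1599, 0.2863]
orientation: [-2.209, -2.234, 0.0]
wrist_force: [1.0, 0.9, 0.5]
width: 0.0851
grip_force: 0.0
wide (3083, 'c', 517.4, -157.8, 'size', 66.1, 150.3, 'yaw of y axis deg', np.float32(0.68), 'ztop', np.float64(186.2))
wide (374, 'c', 516.4, -160.7, 'size', 67.9, 151.8, 'yaw of y axis deg', np.float32(0.92), 'ztop', np.float64(186.3))
nar (455, 'c', 534.5, -347.3, 'size', 46.4, 122.5, 'yaw of y axis deg', np.float32(2.74), 'ztop', np.float64(211.3))
0.12 17 -0.3246 -0.3139
0.13 19 -0.3238 -0.3126
0.14 21 -0.3252 -0.3141
0.15 27 -0.3249 -0.3134
0.16 31 -0.3251 -0.3126
0.17 29 -0.3254 -0.3121
0.18 31 -0.3265 -0.3127
0.19 34 -0.3269 -0.3146
0.2 51 -0.3268 -0.3076
0.21 33 -0.3252 -0.3087
nar (50, 'c', 534.3, -305.7, 'size', 42.9, 44.8, 'yaw of y axis deg', np.float32(5.96), 'ztop', np.float64(211.2))
```

View pics/e.png

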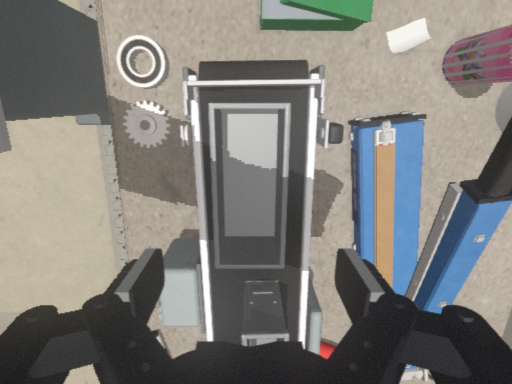

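The wrist view shows the wide bin centred in the jaw gap, with its rim spanning about (210–290, 103–268). The switch side is clear and the lever still reads upright. I'll grasp it across its width.

```bash
python3 -m handwheel '{"offset":[[0,0,-0.03],[0,0.001,-0.06],[0,0.001,-0.085],[0,0.001,-0.105],[0,0.001,-0.12],[0,0.001,-0.128],[0,0.001,-0.128],[0,0.001,-0.128]],"dr":[[0,0,0],[0,0,0],[0,0,0],[0,0,0],[0,0,0],[0,0,0],[0,0,0],[0,0,0]]}'
python3 -m handwheel '{"offset":[[0,0,0],[0,0,0],[0,0,0],[0,0,0],[0,0,0],[0,0,0]],"dr":[[0,0,0],[0,0,0],[0,0,0],[0,0,0],[0,0,0],[0,0,0]]}' 1 30
python3 -m handwheel '{"offset":[[0,0,0.01],[0,0,0.03],[0,0,0.05],[0,0,0.07],[0,0,0.09],[0,0,0.11],[0,0,0.12],[0,0,0.12]],"dr":[[0,0,0],[0,0,0],[0,0,0],[0,0,0],[0,0,0],[0,0,0],[0,0,0],[0,0,0]]}'
python3 - <<'E'
from h import *
save(shot('scene'),'f.png')
im=cv2.imread('pics/f.png');cv2.imwrite('pics/f.png',cv2.resize(im[100:330,180:400],None,fx=2,fy=2))
E
```

```text
time_s: 6.73
tcp_pos: [0.5171, -0.159, 0.1586]
orientation: [-2.21, -2.233, 0.0]
wrist_force: [-0.1, -0.2, 0.5]
width: 0.0851
grip_force: 0.0
time_s: 7.23
tcp_pos: [0.5179, -0.1593, 0.1598]
orientation: [2.209, 2.231, 0.002]
wrist_force: [-1.6, 0.9, 6.9]
width: 0.0653
grip_force: 33.7
time_s: 7.9
tcp_pos: [0.5184, -0.1594, 0.2812]
orientation: [2.207, 2.23, 0.003]
wrist_force: [0.1, 0.1, -0.5]
width: 0.0652
grip_force: 34.0
```

View pics/f.png

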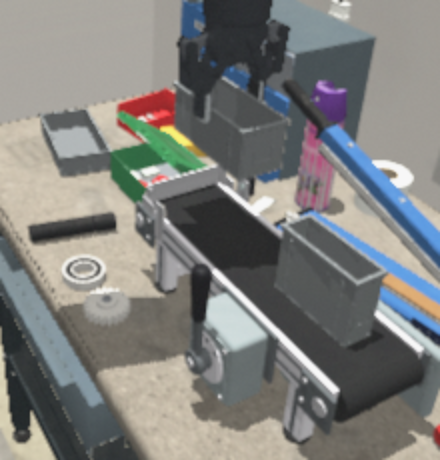

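The crop shows the wide bin held level at (230,130), the narrow bin still on the belt at (330,275) and the lever upright at (202,290). Now over to the tray.

```bash
python3 -m handwheel '{"offset":[[0,0.01,0],[0,0.03,0],[0,0.055,0],[0,0.08,0],[0,0.105,0],[0,0.13,0],[0,0.155,0],[0,0.18,0],[0,0.205,0],[0,0.23,0],[0,0.255,0],[0,0.28,0]],"dr":[[0,0,0],[0,0,-0.02],[0,0,-0.04],[0,0,-0.06],[0,0,-0.08],[0,0,-0.1],[0,0,-0.12],[0,0,-0.14],[0,0,-0.16],[0,0,-0.18],[0,0,-0.182],[0,0,-0.182]]}'
python3 -m handwheel '{"offset":[[0,0.025,0],[0,0.05,0],[0,0.075,0],[-0.002,0.1,0],[-0.004,0.125,0],[-0.005,0.15,0],[-0.005,0.17,0],[-0.005,0.185,0],[-0.005,0.195,0],[-0.005,0.195,0],[-0.005,0.195,0]],"dr":[[0,0,0],[0,0,0],[0,0,0],[0,0,0],[0,0,0],[0,0,0],[0,0,0],[0,0,0],[0,0,0],[0,0,0],[0,0,0]]}'
python3 - <<'E'
from meas import *
for n in('scene','side'):
    d=shot(n);w=cloud(d).reshape(-1,3);w=w[np.isfinite(w[:,0])]
    t=w[~((w[:,1]<.215)&(w[:,0]>.535))&~((w[:,1]>.26)&(w[:,0]>.59))]
    print('tray',rect(t,.032,.048,(.42,.6,.205,.43)))
    print('bin',rect(w,.297,.309,(.46,.57,.2,.42)))
E
```

```text
time_s: 8.95
tcp_pos: [0.5155, 0.1227, 0.2765]
orientation: [-2.403, -2.022, 0.004]
wrist_force: [1.5, -0.9, -1.5]
width: 0.065
grip_force: 34.0
time_s: 9.87
tcp_pos: [0.5116, 0.3157, 0.2776]
orientation: [2.403, 2.023, -0.002]
wrist_force: [0.2, -0.1, -1.4]
width: 0.0654
grip_force: 34.0
tray (200, 'c', 512.1, 315.2, 'size', 190.6, 95.5, 'yaw of y axis deg', np.float32(-9.75), 'ztop', np.float64(41.5))
bin (156, 'c', 510.7, 311.0, 'size', 157.8, 90.1, 'yaw of y axis deg', np.float32(-21.98), 'ztop', np.float64(304.5))
tray (304, 'c', 514.3, 316.4, 'size', 181.8, 96.6, 'yaw of y axis deg', np.float32(-9.82), 'ztop', np.float64(42.1))
bin (298, 'c', 512.1, 320.8, 'size', 91.6, 148.6, 'yaw of y axis deg', np.float32(0.66), 'ztop', np.float64(304.7))
```

```bash
python3 -m handwheel '{"offset":[[0.001,0,-0.02],[0.001,0,-0.05],[0.001,0,-0.08],[0.001,0,-0.11],[0.001,0,-0.14],[0.001,0,-0.165],[0.001,0,-0.185],[0.001,0,-0.2],[0.001,0,-0.212],[0.001,0,-0.222],[0.001,0,-0.228],[0.001,0,-0.23]],"dr":[[0,0,0],[0,0,0],[0,0,0],[0,0,0],[0,0,0],[0,0,0],[0,0,0],[0,0,0],[0,0,0],[0,0,0],[0,0,0],[0,0,0]]}'
python3 -m handwheel '{"offset":[[0,0,-0.002],[0,0,-0.004],[0,0,-0.005],[0,0,-0.005],[0,0,-0.005]],"dr":[[0,0,0],[0,0,0],[0,0,0],[0,0,0],[0,0,0]]}'
```

```text
time_s: 10.97
tcp_pos: [0.5129, 0.3155, 0.0477]
orientation: [-2.405, -2.022, 0.001]
wrist_force: [0.2, 0.4, -1.0]
width: 0.0653
grip_force: 34.0
time_s: 11.38
tcp_pos: [0.5133, 0.3162, 0.0437]
orientation: [2.404, 2.022, 0.001]
wrist_force: [0.2, 0.5, -0.1]
width: 0.0653
grip_force: 34.0
```

```bash
python3 -m handwheel '{"offset":[[0,0,-0.001],[0,0,-0.002],[0,0,-0.002]],"dr":[[0,0,0],[0,0,0],[0,0,0]]}'
python3 -m handwheel '{"offset":[[0,0,0],[0,0,0],[0,0,0],[0,0,0],[0,0,0.005],[0,0,0.03],[0,0,0.06],[0,0,0.1],[0,0,0.14],[0,0,0.18],[0,0,0.22],[0,0,0.22]],"dr":[[0,0,0],[0,0,0],[0,0,0],[0,0,0],[0,0,0],[0,0,0],[0,0,0],[0,0,0],[0,0,0],[0,0,0],[0,0,0],[0,0,0]]}' -1
python3 - <<'E'
from meas import *
d=shot('wrist');save(d,'g.png')
for n in('scene','side','wrist'):
    if n!='wrist': d=shot(n)
    else: d=shot('wrist')
    w=cloud(d).reshape(-1,3);w=w[np.isfinite(w[:,0])]
    t=w[~((w[:,1]<.215)&(w[:,0]>.535))&~((w[:,1]>.26)&(w[:,0]>.59))]
    print('tray',rect(t,.035,.046,(.42,.6,.205,.43)))
    print('bin',rect(t,.060,.078,(.44,.59,.2,.43)))
E
```

```text
time_s: 11.63
tcp_pos: [0.5133, 0.3163, 0.0429]
orientation: [2.404, 2.022, 0.002]
wrist_force: [-3.2, -2.3, 10.4]
width: 0.0655
grip_force: 35.0
time_s: 12.63
tcp_pos: [0.5162, 0.318, 0.2707]
orientation: [2.403, 2.021, 0.02]
wrist_force: [0.9, 1.1, -0.0]
width: 0.0857
grip_force: 0.0
tray (223, 'c', 511.5, 311.8, 'size', 185.8, 96.3, 'yaw of y axis deg', np.float32(-9.92), 'ztop', np.float64(44.1))
bin (150, 'c', 512.7, 315.9, 'size', 157.6, 66.4, 'yaw of y axis deg', np.float32(-9.59), 'ztop', np.float64(69.3))
tray (449, 'c', 513.9, 315.8, 'size', 181.7, 96.2, 'yaw of y axis deg', np.float32(-9.75), 'ztop', np.float64(43.1))
bin (311, 'c', 514.6, 316.8, 'size', 152.8, 66.7, 'yaw of y axis deg', np.float32(-9.85), 'ztop', np.float64(70.0))
tray (2071, 'c', 513.4, 316.6, 'size', 180.2, 96.2, 'yaw of y axis deg', np.float32(-9.82), 'ztop', np.float64(41.6))
bin (1671, 'c', 513.8, 317.8, 'size', 149.0, 66.2, 'yaw of y axis deg', np.float32(-9.74), 'ztop', np.float64(69.3))
```

View pics/g.png

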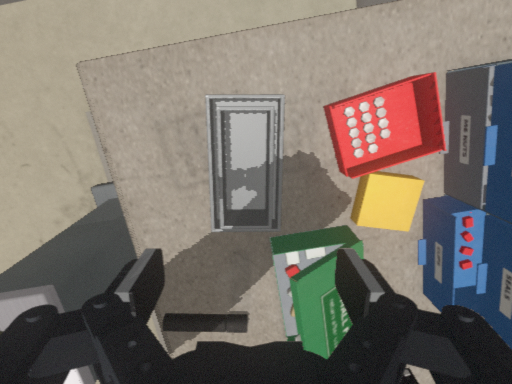

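The wrist view shows the wide bin nested inside the tray at (245,163). The rim tops agree with it standing flat. Next, the narrow bin.

```bash
python3 -m handwheel '{"offset":[[0,-0.015,0.01],[0,-0.045,0.02],[0,-0.08,0.03],[0,-0.115,0.03],[0,-0.15,0.03],[0,-0.185,0.03],[0,-0.22,0.03],[0,-0.255,0.03],[0,-0.29,0.03],[0,-0.325,0.03],[0,-0.36,0.03],[0,-0.395,0.03]],"dr":[[0,0,0],[0,0,0.02],[0,0,0.04],[0,0,0.06],[0,0,0.08],[0,0,0.1],[0,0,0.12],[0,0,0.14],[0,0,0.16],[0,0,0.18],[0,0,0.2],[0,0,0.218]]}'
python3 -m handwheel '{"offset":[[0,-0.035,0],[0,-0.07,0],[0.002,-0.105,0],[0.006,-0.14,0],[0.01,-0.17,0],[0.014,-0.2,0],[0.018,-0.225,0],[0.021,-0.245,0],[0.021,-0.26,0],[0.021,-0.267,0],[0.021,-0.267,0],[0.021,-0.267,0]],"dr":[[0,0,0],[0,0,0],[0,0,0],[0,0,0],[0,0,0],[0,0,0],[0,0,0],[0,0,0],[0,0,0],[0,0,0],[0,0,0],[0,0,0]]}'
python3 - <<'E'
from meas import *
s=read_state();print(s['tcp_pos'],s['orientation'],s['qpos'].round(2))
d=shot('wrist');w=cloud(d).reshape(-1,3);w=w[np.isfinite(w[:,0])]
print(rect(w,.203,.22,(.47,.6,-.5,-.25)))
d=shot('scene');w=cloud(d).reshape(-1,3);w=w[np.isfinite(w[:,0])]
print(rect(w,.203,.22,(.47,.6,-.5,-.25)))
E
```

```text
time_s: 13.83
tcp_pos: [0.5113, -0.0812, 0.2903]
orientation: [-2.168, -2.271, 0.003]
wrist_force: [-0.1, -0.3, 0.2]
width: 0.0852
grip_force: 0.0
time_s: 14.83
tcp_pos: [0.5334, -0.3455, 0.2909]
orientation: [-2.169, -2.271, -0.0]
wrist_force: [-0.1, 0.0, 0.5]
width: 0.0856
grip_force: 0.0
[ 0.53344482 -0.34548359  0.29090625] [-2.16908406e+00 -2.27066559e+00 -2.19789529e-04] [-0.57  0.37  0.17  1.37  0.    0.95]
(2555, 'c', 535.8, -344.6, 'size', 44.1, 119.3, 'yaw of y axis deg', np.float32(2.41), 'ztop', np.float64(211.2))
(452, 'c', 534.4, -348.0, 'size', 45.6, 121.2, 'yaw of y axis deg', np.float32(2.71), 'ztop', np.float64(211.4))
```

```bash
python3 -m handwheel '{"offset":[[0.0015,0,-0.03],[0.0015,0,-0.06],[0.0015,0,-0.08],[0.0015,0,-0.095],[0.0015,0,-0.104],[0.0015,0,-0.104],[0.0015,0,-0.104]],"dr":[[0,0,0],[0,0,0],[0,0,0],[0,0,0],[0,0,0],[0,0,0],[0,0,0]]}'
python3 -m handwheel '{"offset":[[0,0,0],[0,0,0],[0,0,0],[0,0,0],[0,0,0],[0,0,0],[0,0,0],[0,0,0]],"dr":[[0,0,0],[0,0,0],[0,0,0],[0,0,0],[0,0,0],[0,0,0],[0,0,0],[0,0,0]]}' 1 30
python3 -m handwheel '{"offset":[[0,0,0.01],[0,0,0.03],[0,0,0.05],[0,0,0.07],[0,0,0.09],[0,0,0.11],[0,0,0.12],[0,0,0.12],[0,0,0.12]],"dr":[[0,0,0],[0,0,0],[0,0,0],[0,0,0],[0,0,0],[0,0,0],[0,0,0],[0,0,0],[0,0,0]]}'
```

```text
time_s: 15.52
tcp_pos: [0.5357, -0.3453, 0.1878]
orientation: [-2.169, -2.273, -0.0]
wrist_force: [1.1, -0.3, 0.0]
width: 0.0856
grip_force: 0.0
time_s: 16.18
tcp_pos: [0.536, -0.3464, 0.1885]
orientation: [2.169, 2.271, 0.001]
wrist_force: [-1.3, 0.5, 6.4]
width: 0.0433
grip_force: 30.9
time_s: 16.93
tcp_pos: [0.5356, -0.3461, 0.3072]
orientation: [2.17, 2.272, 0.0]
wrist_force: [-0.6, 0.2, -1.1]
width: 0.0433
grip_force: 30.9
```

```bash
python3 -m handwheel '{"offset":[[0,0.01,0],[-0.004,0.03,0],[-0.008,0.055,0],[-0.012,0.085,0],[-0.016,0.115,0],[-0.02,0.145,0],[-0.0215,0.175,0],[-0.0215,0.205,0],[-0.0215,0.235,0],[-0.0215,0.265,0],[-0.0215,0.295,0],[-0.0215,0.325,0]],"dr":[[0,0,0],[0,0,-0.02],[0,0,-0.04],[0,0,-0.06],[0,0,-0.08],[0,0,-0.1],[0,0,-0.12],[0,0,-0.14],[0,0,-0.16],[0,0,-0.18],[0,0,-0.2],[0,0,-0.216]]}'
python3 -m handwheel '{"offset":[[0,0.03,0],[0,0.06,0],[0,0.09,0],[0,0.12,0],[0,0.15,0],[0,0.18,0],[0,0.21,0],[0,0.24,0],[0,0.27,0],[0,0.3,0],[0,0.32,0],[0,0.333,0]],"dr":[[0,0,0],[0,0,0],[0,0,0],[0,0,0],[0,0,0],[0,0,0],[0,0,0],[0,0,0],[0,0,0],[0,0,0],[0,0,0],[0,0,0]]}'
python3 -m handwheel '{"offset":[[0,0.005,0],[0,0.005,0],[0,0.005,0],[0,0.005,0]],"dr":[[0,0,0],[0,0,0],[0,0,0],[0,0,0]]}'
python3 - <<'E'
from meas import *
for n in('side','scene'):
    d=shot(n);w=cloud(d).reshape(-1,3);w=w[np.isfinite(w[:,0])]
    t=w[~((w[:,1]<.215)&(w[:,0]>.535))&~((w[:,1]>.26)&(w[:,0]>.59))]
    print('wide',rect(t,.060,.078,(.44,.59,.2,.43)))
    print('nar',rect(w,.25,.30,(.44,.59,.2,.43)))
save(d,'i.png');im=cv2.imread('pics/i.png');cv2.imwrite('pics/i.png',cv2.resize(im[60:330,150:400],None,fx=2,fy=2))
E
```

```text
time_s: 17.93
tcp_pos: [0.5125, -0.019, 0.3057]
orientation: [-2.401, -2.023, 0.003]
wrist_force: [0.2, 0.1, -1.0]
width: 0.0432
grip_force: 30.9
time_s: 18.93
tcp_pos: [0.5123, 0.3142, 0.3053]
orientation: [-2.399, -2.027, 0.004]
wrist_force: [-0.1, -0.1, -0.5]
width: 0.0433
grip_force: 30.9
time_s: 19.27
tcp_pos: [0.514, 0.3158, 0.3072]
orientation: [2.403, 2.023, -0.001]
wrist_force: [0.2, -1.1, -0.3]
width: 0.0433
grip_force: 30.9
wide (254, 'c', 514.6, 317.2, 'size', 152.7, 66.3, 'yaw of y axis deg', np.float32(-9.81), 'ztop', np.float64(70.2))
nar (417, 'c', 512.7, 318.0, 'size', 118.8, 41.9, 'yaw of y axis deg', np.float32(-11.32), 'ztop', np.float64(294.8))
wide (148, 'c', 512.2, 314.4, 'size', 155.0, 65.7, 'yaw of y axis deg', np.float32(-9.73), 'ztop', np.float64(69.6))
nar (285, 'c', 510.9, 313.3, 'size', 123.6, 41.8, 'yaw of y axis deg', np.float32(-8.01), 'ztop', np.float64(295.9))
```

View pics/i.png

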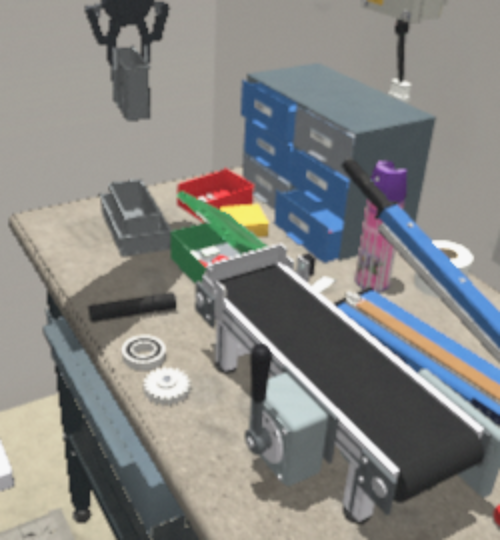

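The crop shows the narrow bin hanging over the nested bins at (130,85), the belt empty and the lever upright at (260,375). I'll lower it.

```bash
python3 -m handwheel '{"offset":[[0,0,-0.02],[0,0,-0.05],[0,0,-0.08],[0,0,-0.11],[0,0,-0.135],[0,0,-0.155],[0,0,-0.175],[0,0,-0.19],[0,0,-0.205],[0,0,-0.217],[0,0,-0.225],[0,0,-0.228]],"dr":[[0,0,0],[0,0,0],[0,0,0],[0,0,0],[0,0,0],[0,0,0],[0,0,0],[0,0,0],[0,0,0],[0,0,0],[0,0,0],[0,0,0]]}'
python3 -m handwheel '{"offset":[[0,0,-0.001],[0,0,-0.002],[0,0,-0.003],[0,0,-0.004],[0,0,-0.004]],"dr":[[0,0,0],[0,0,0],[0,0,0],[0,0,0],[0,0,0]]}'
```

```text
time_s: 20.37
tcp_pos: [0.5135, 0.3162, 0.0781]
orientation: [-2.403, -2.024, 0.003]
wrist_force: [-0.6, -0.4, -0.5]
width: 0.043
grip_force: 30.8
time_s: 20.78
tcp_pos: [0.5143, 0.3172, 0.0757]
orientation: [2.402, 2.025, 0.001]
wrist_force: [0.4, -0.4, -1.3]
width: 0.0436
grip_force: 30.8
```

```bash
python3 -m handwheel '{"offset":[[0,0,-0.001],[0,0,-0.002],[0,0,-0.002]],"dr":[[0,0,0],[0,0,0],[0,0,0]]}'
```

```text
time_s: 21.03
tcp_pos: [0.5143, 0.3174, 0.0745]
orientation: [-2.402, -2.025, -0.002]
wrist_force: [-3.2, -0.9, 6.9]
width: 0.0435
grip_force: 31.6
```

Contact with the floor at the expected height. Release and retreat.

```bash
python3 -m handwheel '{"offset":[[0,0,0],[0,0,0],[0,0,0],[0,0,0],[0,0,0],[0,0,0.01],[0,0,0.04],[0,0,0.08],[0,0,0.12],[0,0,0.16],[0,0,0.18],[0,0,0.18]],"dr":[[0,0,0],[0,0,0],[0,0,0],[0,0,0],[0,0,0],[0,0,0],[0,0,0],[0,0,0],[0,0,0],[0,0,0],[0,0,0],[0,0,0]]}' -1
python3 - <<'E'
from meas import *
for n in('side','scene','wrist'):
    d=shot(n);w=cloud(d).reshape(-1,3);w=w[np.isfinite(w[:,0])]
    t=w[~((w[:,1]<.215)&(w[:,0]>.535))&~((w[:,1]>.26)&(w[:,0]>.59))]
    print('tray',rect(t,.035,.046,(.42,.6,.205,.43)))
    print('wide',rect(t,.063,.076,(.44,.59,.2,.43)))
    print('nar',rect(t,.09,.104,(.44,.59,.2,.43)))
    if n=='scene':
        q=w[(w[:,0]>.37)&(w[:,0]<.397)&(w[:,1]>-.4)&(w[:,1]<-.2)]
        for a in(.13,.2): s=q[abs(q[:,2]-a)<.008];print('lever',s[:,1].mean())
save(d,'j.png');print(read_state()['width'],read_state()['wrist_force'])
E
```

```text
time_s: 22.03
tcp_pos: [0.5165, 0.3186, 0.2604]
orientation: [2.401, 2.024, 0.016]
wrist_force: [1.4, 1.1, 0.0]
width: 0.0853
grip_force: 0.0
tray (467, 'c', 514.2, 315.9, 'size', 181.0, 96.6, 'yaw of y axis deg', np.float32(-9.82), 'ztop', np.float64(42.7))
wide (340, 'c', 514.7, 317.2, 'size', 151.5, 66.4, 'yaw of y axis deg', np.float32(-10.06), 'ztop', np.float64(72.2))
nar (218, 'c', 515.3, 318.4, 'size', 120.4, 44.8, 'yaw of y axis deg', np.float32(-10.16), 'ztop', np.float64(97.9))
tray (181, 'c', 511.6, 313.7, 'size', 184.1, 96.1, 'yaw of y axis deg', np.float32(-9.57), 'ztop', np.float64(43.3))
wide (170, 'c', 512.0, 313.9, 'size', 154.2, 66.0, 'yaw of y axis deg', np.float32(-9.84), 'ztop', np.float64(73.7))
nar (94, 'c', 512.8, 315.2, 'size', 125.2, 43.6, 'yaw of y axis deg', np.float32(-10.27), 'ztop', np.float64(97.4))
lever -0.31970237523296835
lever -0.3223882987081982
tray (2110, 'c', 513.3, 316.5, 'size', 178.8, 96.1, 'yaw of y axis deg', np.float32(-9.76), 'ztop', np.float64(41.8))
wide (1789, 'c', 514.0, 318.5, 'size', 148.7, 66.0, 'yaw of y axis deg', np.float32(-9.86), 'ztop', np.float64(69.7))
nar (1465, 'c', 514.3, 319.0, 'size', 119.7, 44.1, 'yaw of y axis deg', np.float32(-9.98), 'ztop', np.float64(97.3))
0.08516772699117307 [ 0.73776424  1.02740657 -0.18117496]
```

View pics/j.png

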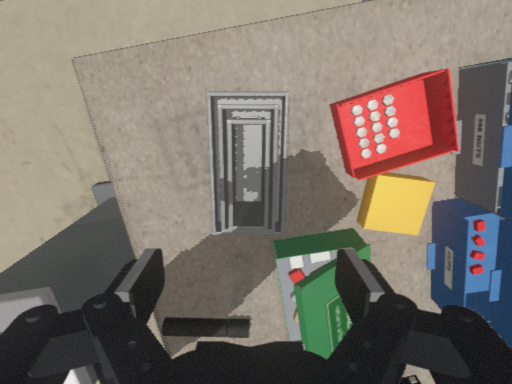

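The wrist view shows all three containers nested concentrically at (248,163). The rims at about 42, 69 and 97 mm mean each stands flat, and the lever is upright.

```bash
python3 -m handwheel '{"offset":[[0,0,0],[0,0,0],[0,0,0],[0,0,0]],"dr":[[0,0,0],[0,0,0],[0,0,0],[0,0,0]]}'; python3 -c "from rig import workorder; print(workorder.hand_in())"
```

```text
time_s: 22.52
tcp_pos: [0.5136, 0.3167, 0.2522]
orientation: [-2.402, -2.025, 0.003]
wrist_force: [-0.2, -0.0, 0.4]
width: 0.0859
grip_force: 0.0
the job is handed in; nothing more can be done
None
```

The job is handed in at about 22.5 s: the lever was set to the off notch before any bin was lifted, the wide bin stands flat in the tray, the narrow bin stands flat in the wide bin, and the gripper is clear of everything.

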